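# Feel the play in a lining wheel's crank

### The job

Check the free play in the crank of the pottery lining wheel with the blue knob: swing the crank clockwise (seen from above) until its arm meets resistance at one stop pin, then anticlockwise until it meets resistance at the other, and finally leave it standing about midway between the two pins and let go. Only take up the slack, do not crank the gear itself round, and leave the red-knobbed wheel, the paint dish and the cup as they are.

Things in the scene. Friction and masses are not known exactly. Their poses are not given: they have to be found in the camera images.
- blue_crank (a joint): Angle of the blue crank arm on the steel gear below it, rad, growing anticlockwise from above. The arm lies between two brass stop pins upright on the gear. It swings freely (under 1 N at the knob) from -0.45 (clockwise pin) to 0.45 (anticlockwise pin); 0 is midway. Pushed past a pin it drags gear and platen round, which takes about 12 N at the knob. It stays where left.
- blue_knob (a point): Centre of the blue crank knob: upright round grip, 24 mm in diameter, 46 mm tall (point half-way up, 94 mm above the table), spinning freely on its own pin. It stands at the end of the blue crank arm (16 mm wide, top 68 mm above the table), 90 mm from the crank's upright axis. Nothing stands higher within 80 mm of it.
- blue_machine: Fixed lining wheel, grey base 280 x 130 x 30 mm. Origin: on the table right under the crank's upright axis. Its +x points to the axis, 125 mm away, of the 150 mm aluminium platen with a pink four-lobed clay plaque (top 88 mm above the table). The crank reaches to the other side, along -x to within 50 degrees. z is up.
- blue_mark (a point): Small yellow dot on top of the blue wheel's steel gear, 52 mm from the crank axis, 50 mm above the table, exactly midway in angle between the two brass stop pins (8 mm thick, 46 mm from the axis). It moves only if the gear is dragged round, and stays still while only slack is taken up.
- red_knob (a point): Bystander: centre of the knob of the other, equal lining wheel, which has a red crank and knob and carries a white bowl (rim 127 mm above the table). Not to be moved.
- dish_center (a point): Bystander: loose white paint dish, 90 mm wide, 22 mm high; the point is at its middle, half-way up.
- cup_center (a point): Bystander: loose blue ceramic water cup, 80 mm wide, 65 mm high; the point is on its axis, half-way up.

How it is judged:
By the outcome, as a careful person would: the job done as asked, in the order asked, and still so for the second after the job is handed in, with the robot touching nothing.
It also fails if it takes over 43 s, if anything falls off the work surface, if the arm or the gripper's body presses on something with over 40 N, if the wrist force passes 120 N, or if a joint passes its speed limit or range.

### The arm

A 6-joint arm with a two-finger parallel gripper is mounted at the origin on the work surface. World frame = base frame: x ahead of the robot, y to its left, z up, the work surface at z = 0. Lengths are in m, angles in rad, forces in N, time in s.
With the tool pointing down it reaches from about 0.375 to 0.9 m from the base axis. Payload 3.1 kg.
Tool frame: the origin (TCP) lies midway between the tips of the shut fingers; the grasp point (between the pads) lies 19 mm behind it; z points along the fingers, y is the line along which they close (so a half turn about z gives the same grasp; the last joint's range is limited). The gripper opens to 85 mm and grips with 20 to 120 N. Pads are 22 mm wide; open, the fingers measure 114 mm over their backs; the gripper's body (76 mm by 85 mm) begins 54 mm behind the grasp point. The pads swing forward as they close: fully open they stand 13 mm farther back than shut.
Start: joints at [1.119, 0.527, 1.433, -0, 1.181, -0.178], TCP at [0.168, 0.602, 0.231] pointing down, gripper open.
Joint ranges: [-3.08, 3.08], [-0.75, 2.2], [0.22, 2.44], [-1.43, 4.57], [0, 2.65], [-2.85, 2.85]. Speed limits (rad/s): [2.79, 2.79, 3.14, 3.14, 3.14, 3.14].

### API

Orientations are given as a unit quaternion [x, y, z, w].
In Python, from station import manip gives the robot as it stands.
- The arm moves only by the tool move_arm, never from a script. Its argument "increments" is a list that holds one entry, the list of rows, each a list of 5 numbers: the gripper's target within -1 to 1 (shut at 1, half-way at 0, fully open at -1), then the shift along the world's x, y, z in m, then the turn about the world's z in degrees. In form: [[[fingers, dx, dy, dz, twist], ...]]. A call has 1 to 8 rows; each row shifts and turns the commanded pose from where the row before left it; what a row does not reach is not made up. A row lasts 1/10 s, in which the tool goes at most 50 mm and 8.59 degrees, less where a joint would pass 70% of its speed; a pose out of reach is approached as far as the arm can. A call with a gripper value outside its range is refused whole. The fingers move at their own pace and stop on an object; "newtons" is the grip in N (left out, the last holds). Time passes only in rows, so rows that do not move let the fingers close. It gives the time, the measured TCP pose, the force, the opening and the grip force at its end, in the units of the state.
- manip.sense(): the state, without advancing time (a new reading comes with each control period).
- manip.snapshot(name): name is "scene" or "side" or "wrist"; returns a dict with "img" (400x640x3 uint8, red, green, blue), "fx", "fy", "cx", "cy" (pixels), "world_to_cam" (4x4, takes a point from world to camera coordinates); the wrist camera has in their place "tool_from_camera" (4x4, takes a point from camera to tool coordinates, whose origin is the TCP and whose axes are the flange's). Camera axes: x right, y down, z forward; pixel columns grow to the right and rows downward; lengths in m; the calibration is good to about 2 mm. A picture is of the moment at which its call begins: read the wrist's pose just before it. There is no depth.
- manip.sign_off(): hands the job in; it is judged then, once.
Trained networks look in the newest picture that a camera, given by its name, has taken for a name from the list of things; names that differ only in an ending like _2 or _b are one class to them, and where a whole thing is asked for, a point or a joint stands for the part that bears it (a point fixed in the world has none). Each returns a list of dicts, best first, with "confidence" (0 to 1); they miss things now and then, are a little off and sometimes report something else, mostly with a low value. They report only what shows in the picture. A call takes as long as a camera call.
- manip.spot_in(label, camera): "xyz" ([x, y, z] in m, in world coordinates, good to about 4 mm: the middle of the surface that is visible of it).
- manip.mark_of(label, camera): "xyz" ([x, y, z] in m, in world coordinates, good to about 4 mm: a listed point, or the origin of a listed thing).
The state is a dict: "t": time; "q": joint angles; "qd": joint speeds; "tau": joint torques, N m; "tcp_pos": TCP position; "tool_rot": TCP orientation; "force": force on the tool from outside, world axes, zero at the start; "ft_torque": the same for the moment, N m; "finger_gap": opening from 0.0 (shut) to 1.0 (fully open); "gripper_force": force on a finger pad.
Only numpy, scipy, OpenCV 4.12 (cv2) and the standard library are available. Lean on these libraries where they do the work, as an engineer would, in place of code of your own. Each camera call takes 0.05 s, during which the arm holds its last target. There are 200 camera calls.

## Working session

There is one attempt and no reset: what is moved stays moved. The work goes in short steps, Python scripts to look and compute and a tool call to move; the robot and the scene stay as the last step left them, time stands still between calls to the robot, and variables do not carry over. Pictures are saved under pics/ and viewed, at most 10 in all, crops included, and the job is handed in when it is done.

Besides the shell and the picture viewer there is one more tool, called after "Emit:" as name([rows], argument=value, ...), one row to a line, values as JSON. move_arm: Moves the arm, as the interface text tells. Its arguments: {"type":"object","properties":{"increments":{"type":"array","items":{"type":"array","items":{"type":"array","items":{"type":"number"}}}},"newtons":{"type":"number"}},"required":["increments"]}

```bash
mkdir -p pics
python3 - <<'E'
from station import manip
import cv2
s=manip.sense(); print(s['t'],s['tcp_pos'],s['tool_rot'],s['finger_gap'],s['force'])
for c in ['scene','side']:
    im=manip.snapshot(c); cv2.imwrite(f'pics/{c}0.png',im['img'][:,:,::-1])
    for l in ['blue_knob','blue_machine','blue_mark','red_knob','dish_center','cup_center']:
        print(c,l,[(d['confidence'],d['xyz']) for d in manip.mark_of(l,c)[:2]])
E
```

```text
0.0 [0.16803129 0.60125532 0.23032908] [ 1.35973402e-01  9.90711891e-01 -1.03281390e-03 -3.39409045e-04] 1.0004582193125386 [ 0.53187485 -0.049483    0.37594035]
scene blue_knob [(0.8, [0.4914, 0.2006, 0.0951])]
scene blue_machine [(0.78, [0.5772, 0.1772, 0.0046])]
scene blue_mark [(0.71, [0.5237, 0.1795, 0.052])]
scene red_knob [(0.83, [0.4492, -0.2159, 0.0949])]
scene dish_center [(0.74, [0.5806, 0.1801, 0.0019]), (0.6, [0.4714, -0.0134, 0.0103])]
scene cup_center [(0.63, [0.6398, 0.0099, 0.0344])]
side blue_knob [(0.95, [0.4867, 0.2021, 0.0965])]
side blue_machine [(0.74, [0.577, 0.178, -0.0023])]
side blue_mark [(0.67, [0.5262, 0.1802, 0.0506])]
side red_knob [(0.66, [0.446, -0.2212, 0.0923])]
side dish_center [(0.74, [0.4681, -0.0143, 0.0101]), (0.24, [0.4485, -0.2215, 0.0916])]
side cup_center [(0.97, [0.638, 0.0134, 0.032])]
```

View pics/scene0.png

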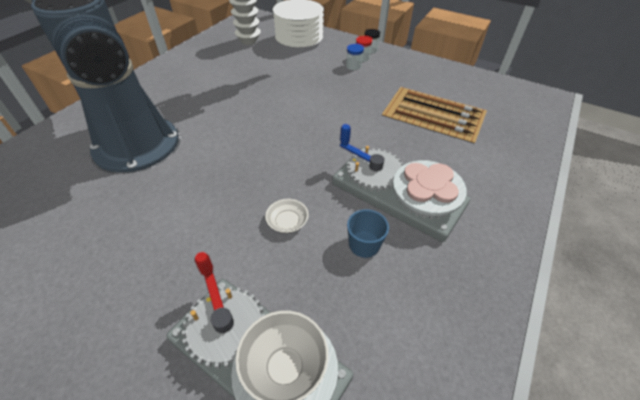

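View pics/side0.png

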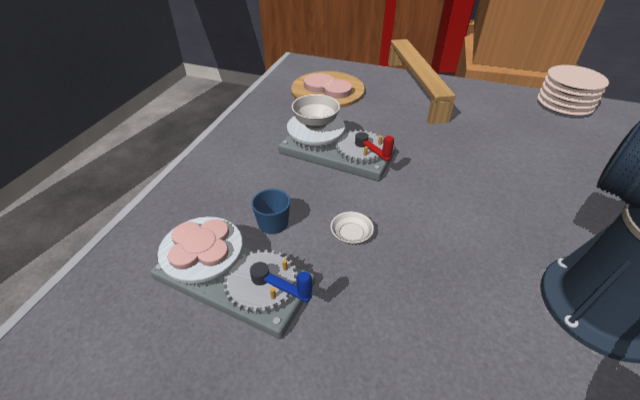

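The scene picture shows the blue knob at about (345,135) and its hub at (376,161). The side picture shows the knob at (305,287), the hub at (260,272), and the pins at (285,264) and (273,294). Both views agree: axis ≈ (0.577, 0.178), and the knob is 91 mm from it at about 165°. The mark is at about 177°, so the crank is at about -0.22 rad.

Emit:
move_arm([
  [[0,0.02,-0.025,0,0],[0,0.04,-0.05,0,0],[0,0.04,-0.05,0,0],[0,0.04,-0.05,0,0],[0,0.04,-0.05,0,0],[0,0.03,-0.0375,0,0],[0,0.03,-0.0375,0,0],[0,0.02,-0.025,0,0]],
], newtons=20)

```text
t: 1.5
tcp_pos: [0.3952, 0.3184, 0.2316]
tool_rot: [0.137, 0.991, 0.0, 0.001]
force: [-0.4, -0.3, 0.1]
finger_gap: 0.502
gripper_force: 0.0
```

Emit:
move_arm([
  [[0,0.024,-0.03,0,0],[0,0.024,-0.03,0,0],[0,0.024,-0.03,0,0],[0,0.015,-0.019,0,0],[0,0.007,-0.008,0,0],[0,0,0,0,0],[0,0,0,0,0]],
])

```text
t: 2.2
tcp_pos: [0.4864, 0.2043, 0.2312]
tool_rot: [0.136, 0.991, 0.0, -0.001]
force: [0.9, -0.2, 0.7]
finger_gap: 0.502
gripper_force: 0.0
```

Run:
```python
from station import manip
import cv2
s=manip.sense(); print(s['t'],s['tcp_pos'],s['tool_rot'],s['finger_gap'],s['force'])
im=manip.snapshot('wrist'); cv2.imwrite('pics/wrist0.png',im['img'][:,:,::-1])
for l in ['blue_knob','blue_machine','blue_mark']:
    print(l,[(d['confidence'],d['xyz']) for d in manip.mark_of(l,'wrist')[:2]])
```

```text
2.2 [0.48644619 0.2043267  0.23120089] [ 1.35866822e-01  9.90726944e-01  1.33176408e-04 -5.58255367e-04] 0.5020049572716377 [ 0.88826011 -0.21654753  0.65973217]
blue_knob [(0.74, [0.4882, 0.198, 0.0921])]
blue_machine [(0.7, [0.5806, 0.1818, -0.0016])]
blue_mark [(0.77, [0.527, 0.1803, 0.0528])]
```

View pics/wrist0.png

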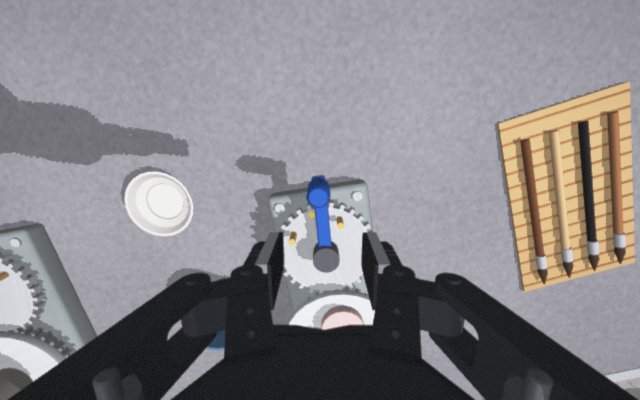

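The wrist picture shows the knob top at about (318,196), the hub at (326,258), the yellow mark at (312,213) and the pins at (293,239) and (341,222). I'll back-project these.

```bash
cat > h.py <<'E'
import numpy as np
from scipy.spatial.transform import Rotation as R
def ray(im,s,u,v,z):
    T=np.eye(4);T[:3,:3]=R.from_quat(s['tool_rot']).as_matrix();T[:3,3]=s['tcp_pos']
    T=T@im['tool_from_camera']
    d=T[:3,:3]@[(u-im['cx'])/im['fx'],(v-im['cy'])/im['fy'],1]
    return T[:3,3]+d*(z-T[2,3])/d[2]
E
python3 - <<'E'
from station import manip
from h import *
import cv2
s=manip.sense(); im=manip.snapshot('wrist')
I=im['img']; hsv=cv2.cvtColor(I,cv2.COLOR_RGB2HSV)
cv2.imwrite('pics/crop0.png',cv2.resize(I[165:285,250:390,::-1],None,fx=5,fy=5,interpolation=cv2.INTER_NEAREST))
m=cv2.inRange(hsv,(15,120,120),(35,255,255)); m[:,:260]=0;m[:,370:]=0
n,l,st,c=cv2.connectedComponentsWithStats(m)
for i in range(1,n):
    if st[i,4]>4: print(st[i],c[i].round(1),ray(im,s,*c[i],.05).round(4),ray(im,s,*c[i],.07).round(4))
for z in (.117,.094): print(ray(im,s,318,196,z).round(4))
for z in (.068,.08): print('hub',ray(im,s,326,259,z).round(4))
E
```

```text
[308 212   6   6  25] [310.9 214.3] [0.5285 0.1785 0.05  ] [0.5218 0.1813 0.07  ]
[337 219   5   9  25] [339.3 223.8] [0.5499 0.209  0.05  ] [0.5418 0.2099 0.07  ]
[290 234   5  10  26] [292.  239.2] [0.554  0.1464 0.05  ] [0.5457 0.1511 0.07  ]
[0.49   0.1995 0.117 ]
[0.4963 0.1974 0.094 ]
hub [0.5827 0.1827 0.068 ]
hub [0.5763 0.1843 0.08  ]
```

View pics/crop0.png

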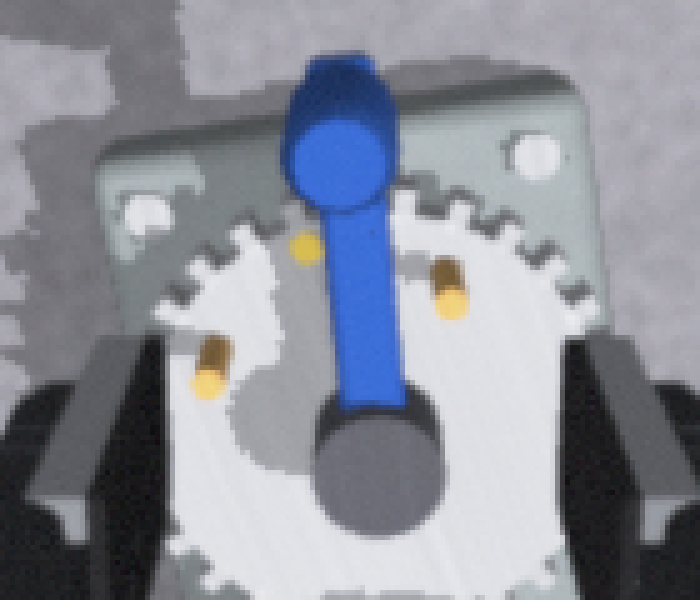

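The measurements are consistent. Axis ≈ (0.578, 0.180), knob ≈ (0.490, 0.200) at about 167°, and mid-play is at about 181°. I'll lower the gripper with loosely open fingers straddling the knob.

Emit:
move_arm([
  [[0,0.003,-0.004,-0.02,2.5],[0,0,0,-0.03,0],[0,0,0,-0.03,0],[0,0,0,-0.03,0],[0,0,0,-0.02,0],[0,0,0,-0.012,0],[0,0,0,-0.008,0],[0,0,0,0,0]],
])

```text
t: 3.25
tcp_pos: [0.49, 0.1999, 0.0808]
tool_rot: [0.114, 0.993, -0.0, -0.0]
force: [-0.2, 0.1, 0.6]
finger_gap: 0.497
gripper_force: 0.0
```

Emit:
move_arm([
  [[0.2,0,0,0,0],[0.2,0,0,0,0],[0.2,0,0,0,0]],
])

```text
t: 3.55
tcp_pos: [0.4909, 0.1998, 0.0822]
tool_rot: [0.114, 0.993, 0.0, 0.001]
force: [0.5, -0.4, 0.8]
finger_gap: 0.404
gripper_force: 0.0
```

Run:
```python
from station import manip
import cv2
im=manip.snapshot('wrist'); cv2.imwrite('pics/wrist1.png',im['img'][:,:,::-1])
for c in ['scene','side']:
    manip.snapshot(c)
    for l in ['blue_knob','blue_mark']: print(c,l,[(d['confidence'],d['xyz']) for d in manip.mark_of(l,c)[:1]])
```

```text
scene blue_knob [(0.75, [0.4909, 0.2003, 0.0944])]
scene blue_mark [(0.64, [0.5226, 0.1797, 0.0541])]
side blue_knob [(0.67, [0.4885, 0.1987, 0.094])]
side blue_mark [(0.7, [0.5228, 0.178, 0.0534])]
```

View pics/wrist1.png

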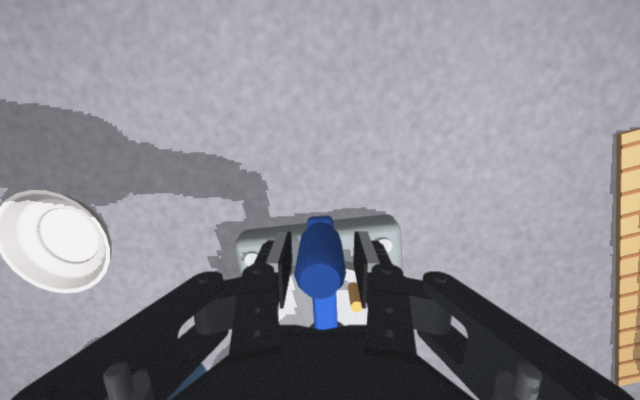

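The wrist view shows the knob at (320,265) centred between the pads at (285,265) and (362,265), with clearance on both sides. I'll swing clockwise.

Emit:
move_arm([
  [[0.2,0.001,0.004,0,-2.5],[0.2,0.001,0.004,0,-2.5],[0.2,0.001,0.004,0,-2.5],[0.2,0.0015,0.003,0,-2.5],[0.2,0,0,0,0]],
])

```text
t: 4.4
tcp_pos: [0.4949, 0.2149, 0.0813]
tool_rot: [0.2, 0.98, 0.0, 0.0]
force: [-0.5, 0.4, -0.5]
finger_gap: 0.395
gripper_force: 0.0
```

Emit:
move_arm([
  [[0.2,0.0005,0.001,0,-0.7],[0.2,0.0005,0.001,0,-0.7],[0.2,0,0,0,0]],
])

```text
t: 4.7
tcp_pos: [0.4957, 0.2167, 0.0813]
tool_rot: [0.212, 0.977, -0.0, -0.0]
force: [1.1, 0.2, 0.0]
finger_gap: 0.402
gripper_force: 0.1
```

Emit:
move_arm([
  [[0.2,0.0005,0.001,0,-0.7],[0.2,0.0005,0.001,0,-0.7],[0.2,0,0,0,0]],
])

```text
t: 5.0
tcp_pos: [0.4968, 0.2188, 0.0813]
tool_rot: [0.225, 0.974, 0.0, 0.0]
force: [0.5, 0.4, -0.0]
finger_gap: 0.4
gripper_force: 0.1
```

Run:
```python
from station import manip
import cv2
for c in ['scene','side']:
    manip.snapshot(c)
    for l in ['blue_knob']: print(c,l,[(d['confidence'],d['xyz']) for d in manip.mark_of(l,c)[:1]])
```

```text
scene blue_knob [(0.69, [0.4955, 0.2169, 0.0973])]
side blue_knob [(0.55, [0.4913, 0.2141, 0.0937])]
```

Emit:
move_arm([
  [[0.2,0.0005,0.001,0,-0.7],[0.2,0,0,0,0]],
])

```text
t: 5.4
tcp_pos: [0.4974, 0.2198, 0.0813]
tool_rot: [0.23, 0.973, 0.0, 0.0]
force: [0.1, 0.2, 0.0]
finger_gap: 0.403
gripper_force: 0.1
```

Emit:
move_arm([
  [[0.2,0.0005,0.001,0,-0.7],[0.2,0,0,0,0]],
])

```text
t: 5.6
tcp_pos: [0.4976, 0.2205, 0.0813]
tool_rot: [0.236, 0.972, -0.0, -0.0]
force: [-0.5, -1.7, 0.7]
finger_gap: 0.399
gripper_force: 0.8
```

Emit:
move_arm([
  [[0.2,0.0005,0.001,0,-0.7],[0.2,0,0,0,0]],
])

```text
t: 5.8
tcp_pos: [0.4972, 0.2208, 0.0813]
tool_rot: [0.242, 0.97, -0.001, -0.001]
force: [-1.6, -5.0, 2.8]
finger_gap: 0.399
gripper_force: 2.4
```

The resistance is clear: 5 N, with the TCP stalled at the clockwise pin and still well below the 12 N drag force. Now anticlockwise.

Emit:
move_arm([
  [[0.2,-0.004,-0.007,0,4],[0.2,-0.0023,-0.0059,0,4],[0.2,-0.0018,-0.0061,0,4],[0.2,-0.0014,-0.0061,0,4],[0.2,-0.001,-0.0063,0,4],[0.2,-0.0006,-0.0063,0,4],[0.2,-0.0001,-0.0063,0,4],[0.2,0.0003,-0.0063,0,4]],
])

```text
t: 6.6
tcp_pos: [0.4879, 0.1717, 0.0814]
tool_rot: [-0.036, 0.999, 0.0, 0.001]
force: [-0.2, 0.9, -0.8]
finger_gap: 0.404
gripper_force: 0.3
```

Emit:
move_arm([
  [[0.2,0.0008,-0.0063,0,4],[0.2,0.0012,-0.0062,0,4],[0.2,0.0017,-0.006,0,4],[0.2,0.001,-0.003,0,2],[0.2,0.001,-0.003,0,2],[0.2,0,0,0,0]],
])

```text
t: 7.2
tcp_pos: [0.4937, 0.147, 0.0814]
tool_rot: [-0.173, 0.985, 0.0, 0.001]
force: [0.1, -0.3, -0.2]
finger_gap: 0.402
gripper_force: 0.0
```

Emit:
move_arm([
  [[0.2,0.0008,-0.0018,0,1.3],[0.2,0.0008,-0.0018,0,1.3],[0.2,0.0008,-0.0018,0,1.3],[0.2,0,0,0,0]],
])

```text
t: 7.6
tcp_pos: [0.4957, 0.1413, 0.0813]
tool_rot: [-0.207, 0.978, -0.0, 0.0]
force: [0.7, 0.2, -0.5]
finger_gap: 0.395
gripper_force: 0.0
```

Emit:
move_arm([
  [[0.2,0.0005,-0.0009,0,0.7],[0.2,0.0005,-0.0009,0,0.7],[0.2,0,0,0,0]],
])

```text
t: 7.9
tcp_pos: [0.4965, 0.1396, 0.0813]
tool_rot: [-0.219, 0.976, -0.0, -0.0]
force: [0.6, 0.4, 0.3]
finger_gap: 0.4
gripper_force: 0.0
```

Run:
```python
from station import manip
for c in ['scene','side']:
    manip.snapshot(c)
    for l in ['blue_knob','blue_mark']: print(c,l,[(d['confidence'],d['xyz']) for d in manip.mark_of(l,c)[:1]])
```

```text
scene blue_knob [(0.58, [0.4997, 0.1475, 0.0975])]
scene blue_mark [(0.7, [0.521, 0.1759, 0.0548])]
side blue_knob [(0.75, [0.4946, 0.1453, 0.0927])]
side blue_mark [(0.73, [0.5256, 0.1805, 0.0519])]
```

Emit:
move_arm([
  [[0.2,0.0005,-0.0009,0,0.7],[0.2,0.0005,-0.0009,0,0.7],[0.2,0,0,0,0]],
])

```text
t: 8.5
tcp_pos: [0.4975, 0.1378, 0.0813]
tool_rot: [-0.231, 0.973, -0.0, -0.0]
force: [-1.1, -0.3, 0.6]
finger_gap: 0.402
gripper_force: 0.0
```

Emit:
move_arm([
  [[0.2,0.0005,-0.0009,0,0.7],[0.2,0.0005,-0.0009,0,0.7],[0.2,0,0,0,0]],
])

```text
t: 8.8
tcp_pos: [0.4986, 0.1359, 0.0813]
tool_rot: [-0.243, 0.97, -0.0, 0.0]
force: [-0.1, 0.4, -0.3]
finger_gap: 0.401
gripper_force: 0.0
```

Emit:
move_arm([
  [[0.2,0.0005,-0.0009,0,0.7],[0.2,0,0,0,0]],
])

```text
t: 9.0
tcp_pos: [0.4991, 0.1351, 0.0813]
tool_rot: [-0.249, 0.969, -0.0, 0.0]
force: [0.1, 0.4, -0.5]
finger_gap: 0.396
gripper_force: 0.0
```

Emit:
move_arm([
  [[0.2,0.0005,-0.0009,0,0.7],[0.2,0,0,0,0]],
])

```text
t: 9.2
tcp_pos: [0.4996, 0.1342, 0.0813]
tool_rot: [-0.255, 0.967, -0.0, 0.0]
force: [0.3, 0.0, -0.1]
finger_gap: 0.402
gripper_force: 0.0
```

Emit:
move_arm([
  [[0.2,0.0005,-0.0009,0,0.7],[0.2,0,0,0,0]],
])

```text
t: 9.4
tcp_pos: [0.5001, 0.1333, 0.0813]
tool_rot: [-0.26, 0.966, -0.0, 0.0]
force: [-0.3, -0.3, -0.4]
finger_gap: 0.4
gripper_force: 0.0
```

Emit:
move_arm([
  [[0.2,0.0005,-0.0009,0,0.7],[0.2,0,0,0,0]],
])

```text
t: 9.6
tcp_pos: [0.5006, 0.1324, 0.0813]
tool_rot: [-0.266, 0.964, -0.0, 0.0]
force: [-0.1, -0.3, 0.2]
finger_gap: 0.396
gripper_force: 0.0
```

Emit:
move_arm([
  [[0.2,0.0005,-0.0009,0,0.7],[0.2,0,0,0,0]],
])

```text
t: 9.8
tcp_pos: [0.501, 0.1316, 0.0813]
tool_rot: [-0.272, 0.962, 0.0, -0.0]
force: [-0.3, -0.0, 0.2]
finger_gap: 0.405
gripper_force: 0.3
```

Emit:
move_arm([
  [[0.2,0.0005,-0.0009,0,0.7],[0.2,0,0,0,0]],
])

```text
t: 10.0
tcp_pos: [0.5007, 0.1312, 0.0813]
tool_rot: [-0.278, 0.961, 0.001, -0.001]
force: [-2.0, 4.4, 1.8]
finger_gap: 0.398
gripper_force: 2.2
```

The anticlockwise pin is met too, at about 4.8 N with the TCP stalled. The midpoint is at about 182.8°, so I'll push the knob back clockwise until the TCP is at about 179°, allowing for the finger clearance.

Emit:
move_arm([
  [[0.2,-0.0027,0.0054,0,-4],[0.2,-0.0028,0.0057,0,-4],[0.2,-0.0025,0.0058,0,-4],[0.2,-0.002,0.0059,0,-4],[0.2,-0.0017,0.0061,0,-4],[0.2,-0.0012,0.0062,0,-4],[0.2,-0.0008,0.0063,0,-4]],
])

```text
t: 10.7
tcp_pos: [0.4882, 0.1718, 0.0813]
tool_rot: [-0.036, 0.999, -0.0, 0.0]
force: [-0.1, -1.0, 0.2]
finger_gap: 0.4
gripper_force: 0.3
```

Emit:
move_arm([
  [[0.2,-0.0002,0.003,0,-2],[0.2,0,0.003,0,-2],[0.2,0,0.002,0,-1],[0.2,0,0.0015,0,-1],[0.2,0,0,0,0]],
])

```text
t: 11.2
tcp_pos: [0.4878, 0.1816, 0.0813]
tool_rot: [0.015, 1.0, -0.0, 0.0]
force: [0.3, -0.1, 0.1]
finger_gap: 0.4
gripper_force: 0.0
```

Run:
```python
from station import manip
import cv2
im=manip.snapshot('wrist'); cv2.imwrite('pics/wrist2.png',im['img'][:,:,::-1])
for c in ['scene','side']:
    manip.snapshot(c)
    for l in ['blue_knob','blue_mark']: print(c,l,[(d['confidence'],d['xyz']) for d in manip.mark_of(l,c)[:1]])
```

```text
scene blue_knob [(0.96, [0.488, 0.1774, 0.0925])]
scene blue_mark [(0.6, [0.525, 0.1774, 0.0528])]
side blue_knob [(0.92, [0.488, 0.1768, 0.0929])]
side blue_mark [(0.93, [0.5228, 0.1824, 0.0561])]
```

View pics/wrist2.png

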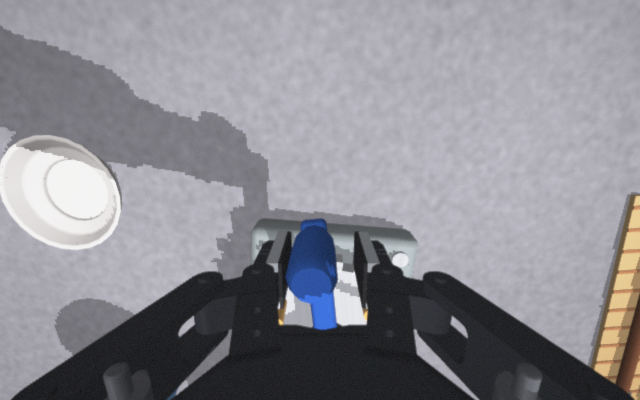

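The wrist view shows the knob at (312,270) touching the left pad. The pins appear symmetric at (281,315) and (366,314), so the crank is near mid-play. I'll centre the fingers off the knob, lift straight up and verify.

Emit:
move_arm([
  [[0.2,0,-0.0025,0,0],[0.2,0,-0.0025,0,0],[0.1,0,0,0,0],[0,0,0,0,0],[0,0,0,0.01,0],[0,0,0,0.02,0],[0,0,0,0.04,0],[0,0,0,0.04,0]],
])

```text
t: 12.35
tcp_pos: [0.487, 0.1766, 0.1926]
tool_rot: [0.015, 1.0, -0.0, -0.001]
force: [0.9, 0.5, -0.6]
finger_gap: 0.499
gripper_force: 0.0
```

Emit:
move_arm([
  [[0,0,0,0.03,0],[0,0,0,0.01,0],[0,0,0,0,0],[0,0,0,0,0]],
])

```text
t: 12.75
tcp_pos: [0.4866, 0.1765, 0.2304]
tool_rot: [0.015, 1.0, -0.0, -0.001]
force: [0.6, -0.5, -1.0]
finger_gap: 0.499
gripper_force: 0.0
```

Run:
```python
from station import manip
from h import *
import cv2
s=manip.sense(); im=manip.snapshot('wrist'); I=im['img']
print(s['tcp_pos'])
cv2.imwrite('pics/crop1.png',cv2.resize(I[165:285,250:390,::-1],None,fx=5,fy=5,interpolation=cv2.INTER_NEAREST))
hsv=cv2.cvtColor(I,cv2.COLOR_RGB2HSV)
m=cv2.inRange(hsv,(15,120,120),(35,255,255)); m[:,:260]=0;m[:,370:]=0
n,l,st,c=cv2.connectedComponentsWithStats(m)
for i in range(1,n):
    if st[i,4]>4: print(c[i].round(1),ray(im,s,*c[i],.05).round(4),ray(im,s,*c[i],.07).round(4))
for c in ['scene','side','wrist']:
    if c!='wrist': manip.snapshot(c)
    for l in ['blue_knob','blue_mark','red_knob','dish_center','cup_center']: print(c,l,[(d['confidence'],d['xyz']) for d in manip.mark_of(l,c)[:1]])
```

```text
[0.48658828 0.17648218 0.23036951]
[351.8 224.6] [0.5481 0.2109 0.05  ] [0.54   0.2089 0.07  ]
[301.3 230.5] [0.554  0.1482 0.05  ] [0.5456 0.1501 0.07  ]
scene blue_knob [(0.9, [0.4898, 0.1794, 0.094])]
scene blue_mark []
scene red_knob [(0.78, [0.4469, -0.2153, 0.0927])]
scene dish_center [(0.68, [0.5755, 0.1817, 0.0024])]
scene cup_center [(0.87, [0.6405, 0.0135, 0.033])]
side blue_knob [(0.56, [0.4859, 0.1746, 0.0947])]
side blue_mark [(0.94, [0.5244, 0.1822, 0.0522])]
side red_knob [(0.8, [0.4473, -0.2197, 0.0946])]
side dish_center [(0.68, [0.4722, -0.0154, 0.0116])]
side cup_center [(0.72, [0.6394, 0.013, 0.0325])]
wrist blue_knob []
wrist blue_mark [(0.65, [0.5307, 0.181, 0.0547])]
wrist red_knob []
wrist dish_center [(0.86, [0.4671, -0.0163, 0.0062])]
wrist cup_center [(0.85, [0.6377, 0.0129, 0.0324])]
```

View pics/crop1.png

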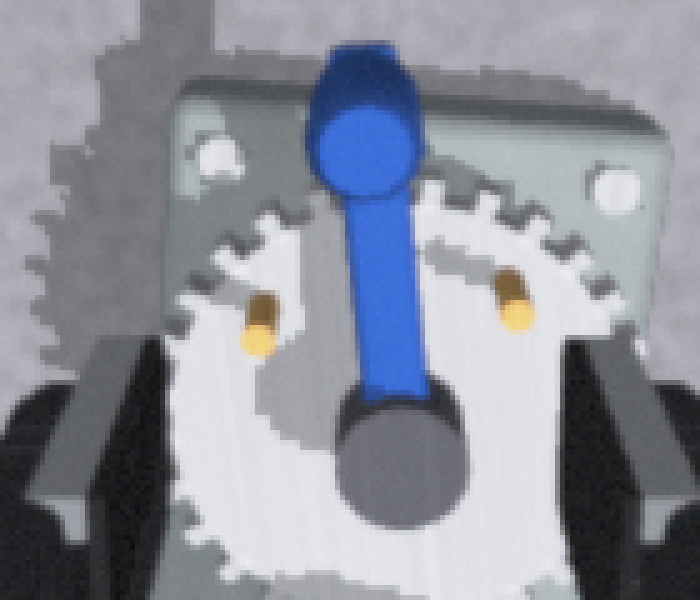

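The crop shows the arm midway between the pins at (258,340) and (516,315), covering the yellow mark. The pins are where they were, and the bystanders haven't moved. Handing in.

```bash
python3 -c "
from station import manip
print(manip.sign_off())"
```

```text
the job is handed in; nothing more can be done
None
```

I swung the blue crank clockwise and then anticlockwise until it met resistance at each pin (about 5 N, below the 12 N that drags the gear), then left it about midway and released; the gear pins, red wheel, dish and cup show no movement beyond measurement error, and the job is handed in at about 13 s.

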